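# Set the gap of a film coater with a block gauge

### The job

Slide the block gauge's blade into the gap of the film coater, flat on the bed with the middle of the blade under the round foot, and let go of it. Then turn the wing knob clockwise until the gauge just drags between foot and bed, so that a light pull of about 4 N (3 to 5 N) would slide it, without ever clamping it hard (never more than about three times that tight), and leave the gauge lying there in the gap. Leave the other things on the bench where they are.

Things in the scene. Friction and masses are not known exactly. Their poses are not given: they have to be found in the camera images.
- bed: flat fixed aluminium bed of the film coater, 84 mm (its x) by 175 mm (its y), top face 14 mm above the bench. Origin on the bench straight below the foot's centre; the plate reaches from y = -45 to +130 mm, x = -42 to +42 mm. z is up. The gauge goes in along y from the longer +y side (robot's left), its grip staying out at +y; then gauge x = bed y.
- gap_point (a point): point on the foot's axis, 18 mm above the bench (4 mm above the bed's top): where the centre of the gauge's blade belongs; axes as the bed's
- head: fixed grey head; origin and axes as the bed's. A column 40x50 mm (base 60x80 mm) stands behind the bed at x = +48 to +108 mm; an arm 50 mm wide (y = -25 to +25 mm), x = -24 to +94 mm, spans the gap at z = 66 to 104 mm. The steel foot hangs vertically under it.
- foot_guide (a point): lower end of the bush that guides the foot's stem, fixed on the foot's axis, 58 mm above the bench. Foot: steel disc, 30 mm across. Its height is not given, differs from start to start and does not follow from the knob's angle: at first it hangs 2 to 9.5 mm over an 8 mm blade on the bed. It is sprung: past first touch the pinch grows 10 N per mm (30 N per rad of knob turn; less on turning back)
- spindle (a point): point on the spindle axis, fixed, where it leaves its boss, 39 mm inward of wing_grip. Steep thread: clockwise turning seen from outside lowers the foot 3 mm per rad. Travel 4.8 rad in all; it starts within 0.8 rad of the open end; 0.9 to 3.8 rad are needed, so regrip. Running friction 0.07 N m, stays where left; each N of pinch adds 0.003 N m about the axis when tightening
- wing_grip (a point): centre of the grip part of the black wing knob, on the spindle's axis. z: outward along the spindle, leaning 35 degrees from vertical to the bed's -x side; x: along the wing. The wing is 70 mm long (x), 16 mm thick (y), reaches 13 mm outward and 21 mm inward of here, stays 20 mm clear of the arm. Grip across the 16 mm, tool along the spindle. Clockwise = negative rotation about z
- gauge: loose block gauge, 0.18 kg: a flat steel blade 170 mm long, 40 mm wide, 8 mm thick, with an upright black grip at one end. The origin is on its underside, x along the blade: the blade reaches from x = -55 to x = +115 mm, the grip stands at x = 85 to 115 mm. It lies flat on the bench at the start. z is up.
- gauge_grip (a point): centre of the gauge's grip, a block 30 mm along the blade (x), 22 mm across (y), 40 mm high (z = -20 to +20 mm here); this point is 28 mm above the gauge's underside and 100 mm from the blade's mid point
- gauge_mid (a point): centre of the 8 mm thick blade at the place that belongs under the foot, 55 mm from the blade's free end, 100 mm in x from the grip's centre. Steel on steel friction is about 0.15 (0.135 to 0.165) on each face, so the pull that slides the pinched gauge along is about 0.3 of the pinch: 4 N of pull means a pinch near 13 N
- timer: bench timer, 62x62x20 mm, white slab; bystander
- tape_roll: roll of tape lying flat, 65 mm across, 20 mm high; bystander
- note_block: block of notes, 70x70x10 mm; bystander
- beaker: clear beaker, 67 mm across, 80 mm high; bystander
Things that resemble listed ones, but are neither listed nor needed, are in the scene too. There is more than one size of the bed; the one meant has the size given above.

How it is judged:
By the outcome, as a careful person would: the job done as asked, in the order asked, and still so for the second after the job is handed in, with the robot touching nothing.
It also fails if it takes over 72 s, if anything falls off the work surface, if the arm or the gripper's body presses on something with over 40 N, if the wrist force passes 120 N, or if a joint passes its speed limit or range.

### The arm

A 6-joint arm with a two-finger parallel gripper is mounted at the origin on the work surface; the furniture and walls round the work are solid. World frame = base frame: x ahead of the robot, y to its left, z up, the work surface at z = 0. Lengths are in mm, angles in degrees, forces in N, time in s.
With the tool pointing down it reaches from about 350 to 850 mm from the base axis. Payload 8.1 kg.
Tool frame: the origin (TCP) lies midway between the tips of the shut fingers; the grasp point (between the pads) lies 19 mm behind it; x points along the fingers, y is the direction in which the jaws open and shut, and the axes are right-handed (so a half turn about x gives the same grasp; the last joint's range is limited). The gripper opens to 85 mm and grips with 20 to 120 N. Pads are 22 mm wide; open, the fingers measure 114 mm over their backs; the gripper's body (76 mm by 85 mm) begins 54 mm behind the grasp point. The pads swing forward as they close: fully open they stand 13 mm farther back than shut.
Start: joints at [-69.695, 7.471, 85.268, -0, 87.261, -4.893], TCP at [255.475, -542.898, 231.292] pointing down, gripper open.
Joint ranges: [-169.43, 169.43], [-51.17, 129.36], [1.28, 143.12], [-76.62, 256.62], [0, 156.53], [-152.29, 152.29]. Speed limits (degrees/s): [136.94, 136.94, 159.86, 180, 180, 180].

### API

Orientations are given as [roll, pitch, yaw] about the fixed x, y, z axes, in that order (R = Rz(yaw) Ry(pitch) Rx(roll)).
In Python, from bench import r gives the robot as it stands.
- The arm moves only by the tool move_arm, never from a script. Its argument "deltas" is a list of rows, each a list of 2 entries, a list of its own where there are three numbers: the shift along the tool's x, y, z in mm, then the turn about the tool's x in degrees. A call has 1 to 12 rows; each row is the pose to reach, as a shift and turn from the pose measured when the call began, along the tool's axes at that moment; what a row does not reach only later rows make up. A row lasts 1/8 s, in which the tool goes at most 62.5 mm and 10.7 degrees, less where a joint would pass 70% of its speed; a pose out of reach is approached as far as the arm can. A call with a gripper value outside its range is refused whole. "jaw" is the opening, from -1 (shut) to 1 (fully open), set as the call begins (left out, the last holds). The fingers move at their own pace and stop on an object; "squeeze" is the grip in N (left out, the last holds). Time passes only in rows, so rows that repeat a pose let the fingers close. It gives the time, the measured TCP pose, the force and the opening at its end, in the units of the state.
- r.sense(): the state, without advancing time (a new reading comes with each control period).
- r.snapshot(name): name is "scene" or "top" or "wrist"; returns (picture, depth): 400x640x3 uint8, red, green, blue; 400x640 float32, mm along the optical axis (not along the pixel's ray), 0 where there is no reading.
- r.get_calibration(name): a dict with "fovy" (degrees; the focal length in pixels is half the picture's height over the tangent of half this angle, whatever the lens; pixels are square), "cx", "cy" (the principal point, pixels), "k1" (the pictures are not rectified: a ray, as slopes to the right and down, at radius r is drawn at 1 + k1 r^2 times it, then the intrinsics apply), "position" and "attitude" of the camera in the world; the wrist camera has in their place "tool_from_camera" (4x4, takes a point from camera to tool coordinates, whose origin is the TCP and whose axes are the tool frame's). Camera axes: x right, y down, z forward; pixel columns grow to the right and rows downward; lengths in mm; the calibration is good to about 2 mm. A picture is of the moment at which its call begins: read the wrist's pose just before it. get_calibration takes no time and is no camera call.
- r.hand_in(): hands the job in, once; it reports no verdict.
The state is a dict: "time": time; "joint_pos": joint angles; "qd": joint speeds; "joint_efforts": joint torques, N m; "tool_pos": TCP position; "tcp_rot": TCP orientation; "ft_force": force on the tool from outside, world axes, zero at the start; "wrist_torque": the same for the moment, N m; "finger_gap": finger opening in mm.
Only numpy, scipy, OpenCV 4.12 (cv2) and the standard library are available. Lean on these libraries where they do the work, as an engineer would, in place of code of your own. Each camera call takes 0.05 s, during which the arm holds its last target. There are 200 camera calls.

## Working session

There is one attempt and no reset: what is moved stays moved. The work goes in short steps, Python scripts to look and compute and a tool call to move; the robot and the scene stay as the last step left them, time stands still between calls to the robot, and variables do not carry over. Pictures are saved under pics/ and viewed, about 8 in all and at most 12, crops included, and the job is handed in when it is done.

Besides the shell and the picture viewer there is one more tool, called after "Emit:" by a JSON object that holds its "name" and its "arguments". move_arm: Moves the arm, as the interface text tells. Its arguments: {"type":"object","properties":{"deltas":{"type":"array","items":{"type":"array"}},"jaw":{"type":"number"},"squeeze":{"type":"number"}},"required":["deltas"]}

```bash
mkdir -p pics; ls
python3 - <<'E'
from bench import r
import cv2
print(r.sense())
for n in("scene","top"):
    p,d=r.snapshot(n); cv2.imwrite(f"pics/{n}0.png",p[:,:,::-1]); print(n,r.get_calibration(n))
print(r.get_calibration("wrist"))
E
```

```text
pics
{'time': 0.0, 'joint_pos': array([-6.96936928e+01,  7.51489815e+00,  8.53313340e+01, -7.88505373e-04,
        8.72605833e+01, -4.89245772e+00]), 'qd': array([-0.04563175,  0.03711754,  0.12235875,  0.04082644,  0.02409294,
       -0.00429162]), 'joint_efforts': array([ 1.09594039e-04, -5.69412446e+01, -5.00548625e+01, -5.89867227e-05,
        1.49944983e-02,  1.76340222e-05]), 'tool_pos': array([ 255.28251588, -542.36546325,  230.22692183]), 'tcp_rot': array([-94.47003282,  89.89318164, 110.72877053]), 'ft_force': array([ 0.75267419, -0.64817991,  0.2467254 ]), 'wrist_torque': array([-0.00767942, -0.00828882, -0.00830361]), 'finger_gap': 85.23739198645723}
scene {'fovy': 46.43482702995556, 'cx': 316.7136293815927, 'cy': 203.6294803845328, 'k1': -0.08208575330331488, 'position': array([-624.95154517, -499.72306628,  741.94772475]), 'attitude': array([-116.88742798,   -0.53226729,  -66.5874343 ])}
top {'fovy': 57.01467105288952, 'cx': 317.4764836751988, 'cy': 202.67433088612484, 'k1': -0.07169370773266347, 'position': array([ 397.39215936,  -16.73127435, 1237.70295539]), 'attitude': array([-175.12797206,    1.11507068,  -89.46971301])}
{'fovy': 59.12461524665015, 'cx': 317.858644738075, 'cy': 197.5023188156979, 'k1': -0.03503226164257039, 'tool_from_camera': array([[-2.69247027e-04, -3.02321662e-01,  9.53205927e-01,
        -1.41742608e+02],
       [ 9.99999942e-01, -2.80099914e-04,  1.93627352e-04,
        -8.78142146e-01],
       [ 2.08455155e-04,  9.53205924e-01,  3.02321720e-01,
        -7.74055140e+01],
       [ 0.00000000e+00,  0.00000000e+00,  0.00000000e+00,
         1.00000000e+00]])}
```

View pics/top0.png

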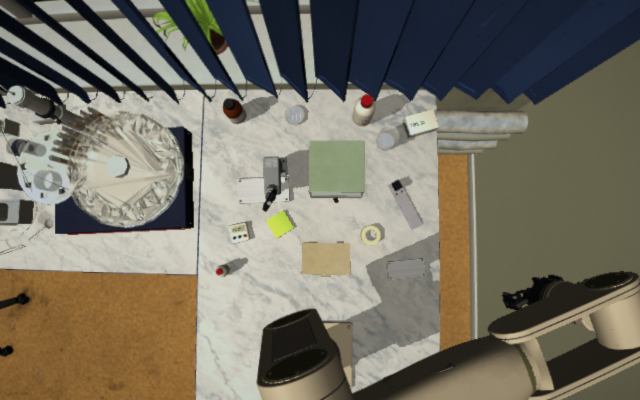

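View pics/scene0.png

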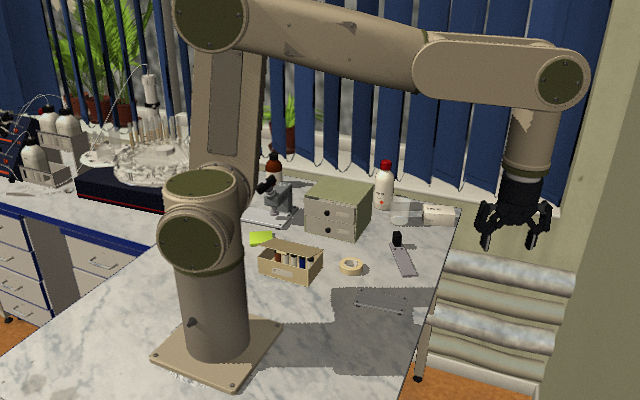

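```bash
cat > h.py <<'E'
from bench import r
import numpy as np, cv2
from scipy.spatial.transform import Rotation as Ro
def K(c): 
    f=200/np.tan(np.radians(c["fovy"]/2)); return np.array([[f,0,c["cx"]],[0,f,c["cy"]],[0,0,1]]),np.array([c["k1"],0,0,0,0])
def T(pos,rpy):
    M=np.eye(4); M[:3,:3]=Ro.from_euler("xyz",rpy,degrees=True).as_matrix(); M[:3,3]=pos; return M
def cam(n,s=None):
    c=r.get_calibration(n)
    if n=="wrist": M=T(s["tool_pos"],s["tcp_rot"])@c["tool_from_camera"]
    else: M=T(c["position"],c["attitude"])
    return K(c),M
def rays(uv,k): return np.c_[cv2.undistortPoints(np.float64(uv).reshape(-1,1,2),*k)[:,0],np.ones(len(uv))]
def atz(uv,C,z):   # world points on plane z
    k,M=C; d=rays(uv,k)@M[:3,:3].T; z=np.broadcast_to(z,len(uv)); return M[:3,3]+d*((z-M[2,3])/d[:,2])[:,None]
def proj(P,C):
    k,M=C; W=np.linalg.inv(M); return cv2.projectPoints(np.float64(P).reshape(-1,1,3),cv2.Rodrigues(W[:3,:3])[0],W[:3,3],*k)[0][:,0]
def cloud(d,C):
    k,M=C; v,u=np.mgrid[0:400,0:640]; R=rays(np.c_[u.ravel(),v.ravel()],k)*d.reshape(-1,1); return (R@M[:3,:3].T+M[:3,3]).reshape(400,640,3)
E
python3 - <<'E'
from h import *
C=cam("top"); p,d=r.snapshot("top")
np.savez("top.npz",p=p,d=d)
a=cv2.resize(p[140:220,225:310],None,fx=6,fy=6,interpolation=cv2.INTER_CUBIC)
b=cv2.resize(p[170:240,385:435],None,fx=6,fy=6,interpolation=cv2.INTER_CUBIC)
o=np.zeros((480,810+6,3),np.uint8);o[:,:510]=a;o[:420,515:815]=b
cv2.imwrite("pics/c1.png",o[:,:800,::-1])
P=cloud(d,C)
for q in[(240,178),(240,203),(290,190),(273,160),(273,172),(268,200),(397,185),(400,195),(415,222),(406,269),(337,168),(250,210)]: print(q,P[q[1],q[0]].round(),p[q[1],q[0]])
E
```

```text
(240, 178) [585. 274.   2.] [137 135 126]
(240, 203) [499. 270.   9.] [159 157 148]
(290, 190) [545. 102.   1.] [116 115 107]
(273, 160) [627. 147. 103.] [158 161 152]
(273, 172) [590. 147.  99.] [128 131 123]
(268, 200) [495. 149. 174.] [33 33 33]
(397, 185) [ 558. -251.   50.] [22 22 22]
(400, 195) [ 530. -269.    5.] [152 145 144]
(415, 222) [ 440. -318.    9.] [153 148 146]
(406, 269) [ 284. -287.    8.] [132 132 126]
(337, 168) [597. -53. 135.] [139 153 119]
(250, 210) [476. 237.  -0.] [201 197 184]
```

View pics/c1.png

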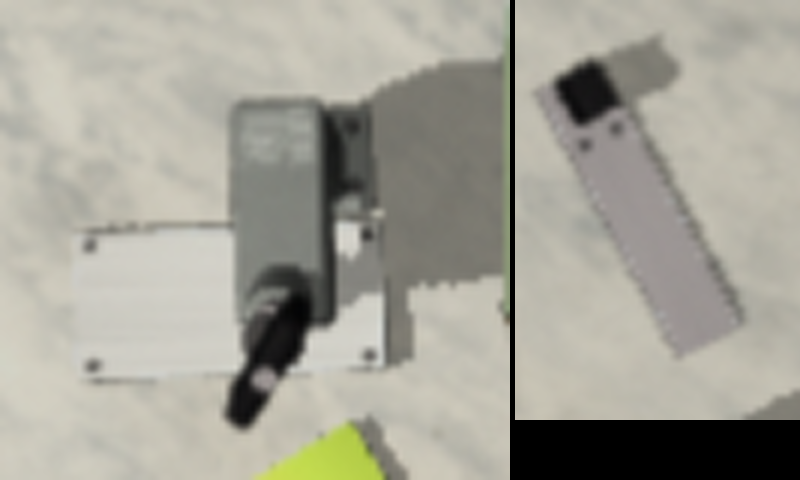

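Run:
```python
from h import *
from scipy.optimize import least_squares
C=cam("top")
a=lambda L:np.array(L)/6+[225-.4,140-.4]
b=lambda L:(np.array(L)-[515,0])/6+[385-.4,170-.4]
def fit(obj,px,x0):
    f=lambda x:(proj(T([x[0],x[1],0],[0,0,x[2]*57.3])[:3]@np.c_[obj,np.ones(len(obj))].T if 0 else (np.c_[obj,np.ones(len(obj))]@T([x[0],x[1],0],[0,0,x[2]*57.2958]).T)[:,:3],C)-px).ravel()
    s=least_squares(f,x0); print(s.x[:2],np.degrees(s.x[2]),s.fun.reshape(-1,2).round(1).tolist()); return s.x
W=atz(a([[72,230],[385,212],[385,367],[80,382]]),C,14);print(W.round(1))
# bed corners: image up=+x, image left=+y
fit(np.array([[42,130,14],[42,-45,14],[-42,-45,14],[-42,130,14]]),a([[72,230],[385,212],[385,367],[80,382]]),[540,150,0])
W=atz(b([[535,90],[677,358],[745,320]]),C,8);print(W.round(1))
fit(np.array([[115,20,8],[-55,20,8],[-55,-20,8]]),b([[535,90],[677,358],[745,320]]),[480,-285,1.2])
# grip top
g=atz(b([[558,90],[595,60],[620,95],[582,125]]),C,48);print(g.round(1),g.mean(0))
# wing points, z from depth
q=np.load("top.npz");P=cloud(q["d"],C)
m=(q["p"].max(2)<50);m[:140]=0;m[215:]=0;m[:,:255]=0;m[:,285:]=0
v,u=np.nonzero(m)
for k in zip(u,v): print(k,P[k[1],k[0]].round(0),end=";")
```

```text
[[583.4 282.4  14. ]
 [594.5 105.6  14. ]
 [507.2 104.1  14. ]
 [497.5 275.4  14. ]]
[548.03726896 149.45615851] 3.278965474336377 [[0.2, 0.3], [-0.4, 0.6], [0.6, -0.4], [-0.4, -0.4]]
[[ 564.8 -228.3    8. ]
 [ 415.5 -306.3    8. ]
 [ 436.8 -344.6    8. ]]
[ 474.06478184 -299.69998418] 28.345232008897657 [[-0.2, -0.3], [0.6, -0.2], [-0.3, 0.5]]
[[ 559.5 -233.9   48. ]
 [ 576.1 -254.2   48. ]
 [ 557.  -267.6   48. ]
 [ 540.5 -246.7   48. ]] [ 558.24466731 -250.58162326   48.        ]
(np.int64(279), np.int64(159)) [633. 130.  91.];(np.int64(279), np.int64(160)) [630. 130.  91.];(np.int64(280), np.int64(160)) [636. 130.  62.];(np.int64(279), np.int64(161)) [626. 129.  94.];(np.int64(280), np.int64(161)) [631. 130.  66.];(np.int64(283), np.int64(161)) [642. 126.  15.];(np.int64(284), np.int64(161)) [641. 122.  21.];(np.int64(279), np.int64(162)) [623. 129.  93.];(np.int64(280), np.int64(162)) [628. 129.  67.];(np.int64(281), np.int64(162)) [634. 130.  38.];(np.int64(279), np.int64(163)) [620. 129.  94.];(np.int64(280), np.int64(163)) [625. 129.  67.];(np.int64(281), np.int64(163)) [630.
[... 6707 characters left out ...]
nt64(206)) [478. 150. 162.];(np.int64(264), np.int64(207)) [475. 163. 157.];(np.int64(265), np.int64(207)) [475. 159. 162.];(np.int64(266), np.int64(207)) [475. 156. 162.];(np.int64(267), np.int64(207)) [475. 154. 160.];(np.int64(268), np.int64(207)) [475. 151. 160.];(np.int64(263), np.int64(208)) [472. 166. 155.];(np.int64(264), np.int64(208)) [472. 163. 156.];(np.int64(265), np.int64(208)) [472. 160. 159.];(np.int64(266), np.int64(208)) [472. 157. 157.];(np.int64(267), np.int64(208)) [472. 154. 161.];(np.int64(264), np.int64(209)) [470. 164. 154.];(np.int64(265), np.int64(209)) [470. 160. 154.];(np.int64(266), np.int64(209)) [470. 157. 155.];(np.int64(265), np.int64(210)) [467. 161. 151.];
```

```bash
cat >> h.py <<'E'
def plan(p,yaw_y=None):  # delta in tool axes to reach TCP p with tool y-axis at world yaw
    s=r.sense(); M=T(s["tool_pos"],s["tcp_rot"]); d=M[:3,:3].T@(np.array(p)-M[:3,3]); y=M[:3,1]; a=np.degrees(np.arctan2(y[1],y[0]))
    t=None if yaw_y is None else -((yaw_y-a+180)%360-180)
    print("t",round(s["time"],2),"pos",s["tool_pos"].round(1),"yawy",a.round(2),"J",s["joint_pos"].round(0),"F",s["ft_force"].round(2),"gap",round(s["finger_gap"],1)); print("delta",d.round(1),"turn",t,"axes",M[:3,:3].round(3).tolist())
E
python3 -c "
from h import *
plan([562,-252,200],-62.4)"
```

```text
t 0.15 pos [ 255.3 -542.5  230.5] yawy -64.8 J [-70.   8.  85.   0.  87.  -5.] F [-0.12 -0.45 -0.18] gap 85.0
delta [  30.7 -132.2 -401.2] turn -2.4021508720118447 axes [[-0.0, 0.426, -0.905], [0.001, -0.905, -0.426], [-1.0, -0.001, -0.0]]
```

Emit:
{"name": "move_arm", "arguments": {"deltas": [[[5,-16,-50],0],[[10,-33,-100],-1],[[15,-49,-150],-2],[[20,-66,-200],-2.4],[[25,-82,-250],-2.4],[[30,-99,-300],-2.4],[[30.7,-115,-350],-2.4],[[30.7,-132,-401],-2.4],[[30.7,-132,-401],-2.4]], "jaw": 0.2}}

```text
time: 1.27
tool_pos: [564.0, -249.0, 199.4]
tcp_rot: [-104.2, 89.9, 103.7]
ft_force: [-1.2, -1.1, 0.6]
finger_gap: 51.2
```

Run:
```python
from h import *
s=r.sense(); p,d=r.snapshot("wrist"); C=cam("wrist",s); np.savez("w1.npz",p=p,d=d)
cv2.imwrite("pics/w1.png",p[:,:,::-1])
g=(np.c_[np.array([[85,11,48],[115,11,48],[115,-11,48],[85,-11,48],[-55,-20,8],[-55,20,8]]),np.ones(6)]@T([474,-299.7,0],[0,0,28]).T)[:,:3]
print(proj(g,C).round()); plan([562,-252,200],-62.4)
```

```text
[[310. 201.]
 [309. 167.]
 [335. 167.]
 [335. 201.]
 [340. 310.]
 [304. 310.]]
t 1.32 pos [ 562.7 -250.7  199.4] yawy -62.22 J [-29.  11.  85.   0.  84.  33.] F [-0.78  0.11  0.9 ] gap 51.3
delta [-0.7  0.9  1.2] turn 0.1805983404200333 axes [[-0.001, 0.466, -0.885], [0.002, -0.885, -0.466], [-1.0, -0.002, 0.0]]
```

View pics/w1.png

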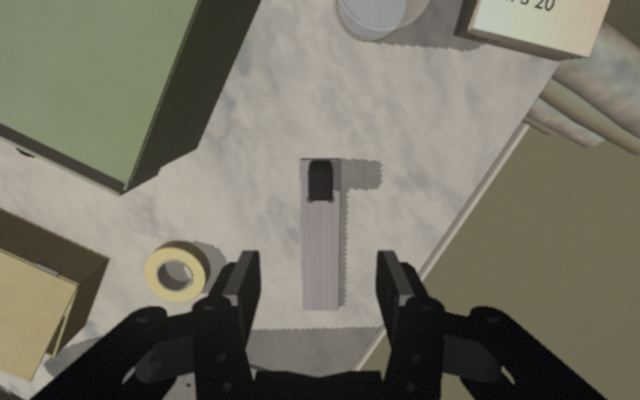

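Emit:
{"name": "move_arm", "arguments": {"deltas": [[[50,-0.5,-0.5],0],[[100,-0.7,-0.8],0],[[140,-0.7,-0.8],0],[[170,-0.7,-0.8],0],[[184,-0.7,-0.8],0],[[185,-0.7,-0.8],0],[[185,-0.7,-0.8],0]], "jaw": 0.2}}

```text
time: 2.2
tool_pos: [563.6, -250.3, 16.0]
tcp_rot: [-161.7, 90.0, 46.0]
ft_force: [-0.3, -0.0, 0.4]
finger_gap: 51.4
```

Emit:
{"name": "move_arm", "arguments": {"deltas": [[[0,0,0],0],[[0,0,0],0],[[0,0,0],0],[[0,0,0],0],[[0,0,0],0]], "jaw": -1, "squeeze": 60}}

```text
time: 2.82
tool_pos: [565.0, -251.0, 17.9]
tcp_rot: [135.0, 89.8, -17.2]
ft_force: [0.1, 0.5, 6.0]
finger_gap: 21.4
```

Emit:
{"name": "move_arm", "arguments": {"deltas": [[[-30,0,0],0],[[-80,0,0],0],[[-140,0,0],0],[[-200,0,0],0],[[-225,-47,-22],-3],[[-225,-93,-45],-9],[[-225,-140,-67],-15],[[-225,-187,-90],-21],[[-225,-233,-112],-27]]}}

```text
time: 3.95
tool_pos: [554.4, 9.4, 242.7]
tcp_rot: [110.3, 89.8, -14.8]
ft_force: [2.1, 0.7, -1.6]
finger_gap: 21.1
```

```bash
python3 -c "
from h import *
plan([542,370,241],3.3)"
```

```text
t 3.95 pos [554.4   9.4 242.7] yawy -35.03 J [-4. -0. 92. -0. 88. 31.] F [ 2.05  0.74 -1.64] gap 21.1
delta [   1.3 -217.1 -288.2] turn -38.32834007546032 axes [[0.003, 0.819, -0.574], [-0.001, -0.574, -0.819], [-1.0, 0.003, -0.001]]
```

Emit:
{"name": "move_arm", "arguments": {"deltas": [[[1,-31,-41],-5.5],[[1,-62,-82],-11],[[1,-93,-124],-16.5],[[1,-124,-165],-22],[[1,-155,-206],-27.5],[[1,-186,-247],-33],[[50,-217,-288],-38.3],[[110,-217,-288],-38.3],[[160,-217,-288],-38.3],[[160,-217,-288],-38.3]]}}

```text
time: 5.2
tool_pos: [538.0, 367.4, 75.9]
tcp_rot: [-48.3, 89.4, -135.0]
ft_force: [-0.8, 0.2, -1.0]
finger_gap: 21.0
```

Run:
```python
from h import *
s=r.sense(); p,d=r.snapshot("wrist"); C=cam("wrist",s); np.savez("w2.npz",p=p,d=d)
cv2.imwrite("pics/w2.png",p[:,:,::-1])
b=(np.c_[np.array([[42,130,14],[42,-45,14],[-42,-45,14],[-42,130,14],[-24,25,104],[-24,-25,104]]),np.ones(6)]@T([548,149.5,0],[0,0,3.3]).T)[:,:3]
print(proj(b,C).round()); plan([542,370,81],3.3)
```

```text
[[375. 336.]
 [364. 499.]
 [268. 499.]
 [255. 335.]
 [271. 589.]
 [276. 631.]]
t 5.25 pos [540.8 368.7  80.4] yawy 3.28 J [30. 22. 84. -0. 74. 27.] F [-0.13 -0.03 -0.22] gap 20.8
delta [-0.6  1.3 -1.2] turn -0.022125379031365355 axes [[-0.001, 0.998, 0.057], [-0.004, 0.057, -0.998], [-1.0, -0.001, 0.003]]
```

View pics/w2.png

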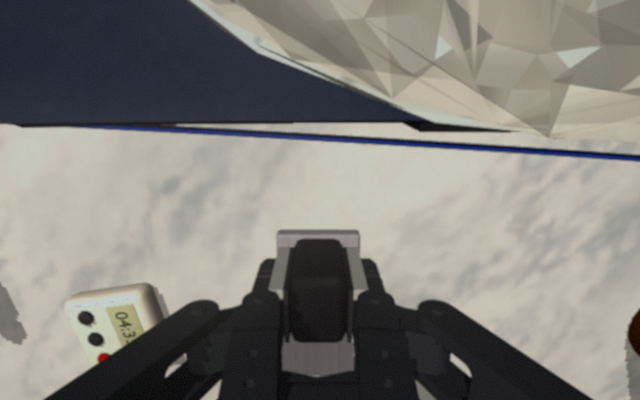

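Run:
```python
from h import *
s=r.sense(); C=cam("wrist",s); M=T(s["tool_pos"],s["tcp_rot"])
for e in(-4,0,4):
  for h in (16,18,20):
    P=[[h-8,-20,-(15+e)],[h-8,20,-(15+e)],[h,-20,-(15+e)],[h-48,-11,-15-e],[h-48,11,15-e]]
    print(e,h,proj((np.c_[P,np.ones(5)]@M.T)[:,:3],C).round().tolist())
# head arm and bed check in the top picture
q=np.load("top.npz"); C=cam("top")
H=[[-24,25,104],[-24,-25,104],[94,25,104],[94,-25,104],[0,0,0]]
u=proj((np.c_[H,np.ones(5)]@T([548,149.5,0],[0,0,3.3]).T)[:,:3],C); print(((u-[224.6,139.6])*6).round())
P=cloud(q["d"],C); 
print(P[200:206,245:255,2].mean(),P[178:200,243:260,2].mean(), P[160:180,266:276,2].mean(), P[212:220,245:260,2].mean())
```

```text
-4 16 [[275.0, 238.0], [362.0, 238.0], [277.0, 231.0], [288.0, 284.0], [347.0, 353.0]]
-4 18 [[276.0, 236.0], [361.0, 236.0], [278.0, 230.0], [288.0, 281.0], [347.0, 349.0]]
-4 20 [[276.0, 234.0], [361.0, 234.0], [278.0, 228.0], [288.0, 278.0], [346.0, 345.0]]
0 16 [[275.0, 230.0], [362.0, 230.0], [277.0, 223.0], [287.0, 274.0], [348.0, 344.0]]
0 18 [[275.0, 228.0], [361.0, 228.0], [277.0, 222.0], [288.0, 271.0], [347.0, 341.0]]
0 20 [[276.0, 227.0], [361.0, 227.0], [278.0, 220.0], [288.0, 269.0], [347.0, 337.0]]
4 16 [[275.0, 222.0], [362.0, 222.0], [277.0, 216.0], [287.0, 264.0], [348.0, 336.0]]
4 18 [[275.0, 220.0], [362.0, 220.0], [277.0, 214.0], [287.0, 261.0], [347.0, 332.0]]
4 20 [[276.0, 219.0], [361.0, 219.0], [277.0, 213.0], [288.0, 259.0], [347.0, 329.0]]
[[236. 321.]
 [332. 316.]
 [228.  97.]
 [323.  92.]
 [309. 297.]]
26.63227301167326 13.991013068707312 121.00936620671608 0.12176414151009378
```

Emit:
{"name": "move_arm", "arguments": {"deltas": [[[20,-4,0],0],[[40,-6.4,0],0],[[46,-6.4,0],0],[[47,-6.4,0],0],[[47,-6.4,0],0],[[47,-6.4,0],0]]}}

```text
time: 6.0
tool_pos: [534.9, 368.5, 34.3]
tcp_rot: [-1.0, 89.8, -87.8]
ft_force: [0.4, 0.5, -1.5]
finger_gap: 21.0
```

```bash
python3 -c "
from h import *
plan([541.1,251,33],3.3)"
```

```text
t 6.0 pos [534.9 368.5  34.3] yawy 3.28 J [30. 24. 86. -0. 69. 27.] F [ 0.4   0.48 -1.49] gap 21.0
delta [  1.6  -0.5 117.6] turn -0.020784669042456017 axes [[0.0, 0.998, 0.057], [-0.003, 0.057, -0.998], [-1.0, -0.0, 0.003]]
```

Feel for the bed.

Emit:
{"name": "move_arm", "arguments": {"deltas": [[[1,0,0],0],[[1,0,0],0],[[1,0,0],0]]}}

```text
time: 6.38
tool_pos: [535.0, 368.5, 33.4]
tcp_rot: [2.1, 89.8, -84.7]
ft_force: [-0.1, 0.0, -2.1]
finger_gap: 21.4
```

Emit:
{"name": "move_arm", "arguments": {"deltas": [[[1,0,0],0],[[1,0,0],0],[[1,0,0],0]]}}

```text
time: 6.75
tool_pos: [534.9, 368.4, 32.3]
tcp_rot: [-1.4, 89.8, -88.1]
ft_force: [0.2, 0.8, -1.9]
finger_gap: 20.9
```

Emit:
{"name": "move_arm", "arguments": {"deltas": [[[1,0,0],0],[[1,0,0],0],[[1,0,0],0]]}}

```text
time: 7.12
tool_pos: [535.1, 368.5, 31.5]
tcp_rot: [4.6, 89.8, -82.2]
ft_force: [-0.5, -0.3, 0.0]
finger_gap: 21.3
```

Emit:
{"name": "move_arm", "arguments": {"deltas": [[[1,0,0],0],[[1,0,0],0],[[1,0,0],0]]}}

```text
time: 7.5
tool_pos: [535.4, 368.7, 30.9]
tcp_rot: [20.3, 89.8, -66.4]
ft_force: [-0.4, 0.6, 3.5]
finger_gap: 21.0
```

Emit:
{"name": "move_arm", "arguments": {"deltas": [[[-0.9,0,8],0],[[-0.9,-0.5,25],0],[[-0.9,-0.7,42],0],[[-0.9,-0.7,59],0],[[-0.9,-0.7,70],0],[[-0.9,-0.7,70],0]]}}

```text
time: 8.25
tool_pos: [538.7, 297.6, 31.9]
tcp_rot: [13.3, 89.8, -73.5]
ft_force: [-0.5, 0.9, -2.1]
finger_gap: 21.1
```

```bash
python3 -c "
from h import *
plan([541.1,251,31.5],3.3)"
```

```text
t 8.25 pos [538.7 297.6  31.9] yawy 3.2 J [24. 20. 93. -0. 68. 21.] F [-0.48  0.89 -2.1 ] gap 21.1
delta [ 0.5 -0.2 46.7] turn -0.09932959130736663 axes [[0.001, 0.998, 0.056], [-0.003, 0.056, -0.998], [-1.0, 0.001, 0.003]]
```

Emit:
{"name": "move_arm", "arguments": {"deltas": [[[0,0,12],0],[[0,0,28],0],[[0,0,40],0],[[0,0,46.7],0],[[0.5,0,46.7],0],[[1.0,0,46.7],0],[[1.0,0,46.7],0]]}}

```text
time: 9.12
tool_pos: [542.1, 251.6, 31.9]
tcp_rot: [45.8, 89.8, -41.0]
ft_force: [1.3, -0.4, 5.3]
finger_gap: 21.4
```

Run:
```python
from h import *
plan([541.1,251,31.5],3.3)
p,d=r.snapshot("scene"); q,e=r.snapshot("top")
o=np.zeros((400,800,3),np.uint8)
o[:, :400]=cv2.resize(p[150:250,220:320],(400,400),interpolation=3);o[:,400:]=cv2.resize(q[140:220,225:305],(400,400),interpolation=3)
cv2.imwrite("pics/s3.png",o[:,:,::-1])
```

```text
t 9.12 pos [542.1 251.6  31.9] yawy 3.22 J [20. 17. 96. -0. 67. 17.] F [ 1.27 -0.43  5.35] gap 21.4
delta [ 0.4 -1.   0.5] turn -0.08074642496404749 axes [[0.002, 0.998, 0.056], [-0.002, 0.056, -0.998], [-1.0, 0.002, 0.002]]
```

View pics/s3.png

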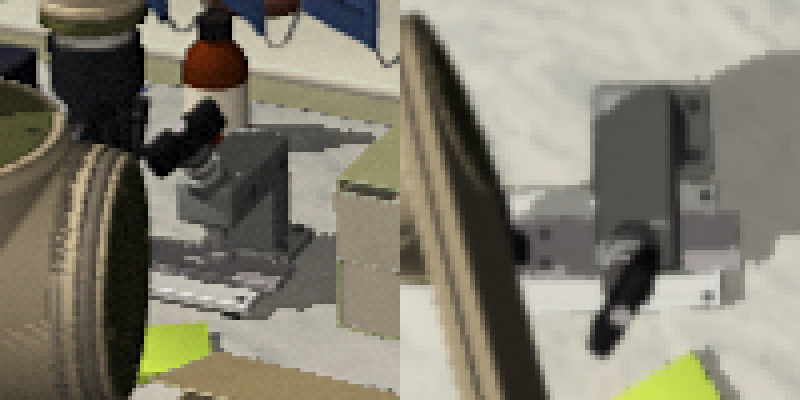

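Emit:
{"name": "move_arm", "arguments": {"deltas": [[[0,0,0],0],[[0,0,0],0],[[0,0,0],0],[[-40,0,0],0],[[-90,0,-10],0],[[-150,0,-30],0],[[-200,0,-60],0],[[-240,0,-90],0],[[-240,0,-90],0]], "jaw": 0.0}}

```text
time: 10.35
tool_pos: [537.6, 344.9, 276.7]
tcp_rot: [100.1, 89.5, 13.4]
ft_force: [0.5, 0.5, 0.0]
finger_gap: 42.7
```

```bash
cat >> h.py <<'E'
from scipy.optimize import least_squares
B=T([547,149,0],[0,0,3.3])
def inbed(P): return (np.asarray(P)-B[:3,3])@B[:3,:3]
c35,s35=np.cos(np.radians(35)),np.sin(np.radians(35))
def wing(show=True):
    p,d=r.snapshot("top"); P=inbed(cloud(d,cam("top")))
    m=(p.max(2)<60)&(P[...,2]>130)&(P[...,2]<200)&(abs(P[...,0]+45)<50)&(abs(P[...,1])<50)
    Q=P[m]; n=np.array([-s35,0,c35]); h=Q@n
    a=Q[h>np.percentile(h,60)-6]; k=np.c_[a@np.array([c35,0,s35]),a[:,1]].astype(np.float32)
    w,v=np.linalg.eigh(np.cov(k.T)); v=v[:,1]; v=v*np.sign(v[0]); R=cv2.minAreaRect(k)
    print("n",len(a),"face h",np.median(a@n).round(1),"centre e1,e2",R[0],"size",R[1],"rect ang",R[2],"pca ang",np.degrees(np.arctan2(v[1],v[0])).round(1),"mean",k.mean(0))
    return p
E
python3 - <<'E'
from h import *
p=wing(); cv2.imwrite("pics/t4.png",cv2.resize(p[140:220,225:310],None,fx=6,fy=6,interpolation=3)[:,:,::-1])
plan([500,149,200])
E
```

```text
n 85 face h 170.1 centre e1,e2 (50.41759490966797, 1.3740577697753906) size (16.070240020751953, 66.7904052734375) rect ang 56.762977600097656 pca ang -33.8 mean [54.365578    0.29805863]
t 10.4 pos [537.  343.3 273.6] yawy 3.32 J [28. 12. 76. -0. 92. 25.] F [-0.25 -0.23 -0.04] gap 42.6
delta [ 73.4 -48.6 191.7] turn None axes [[0.006, 0.998, 0.058], [-0.0, 0.058, -0.998], [-1.0, 0.005, 0.001]]
```

View pics/t4.png

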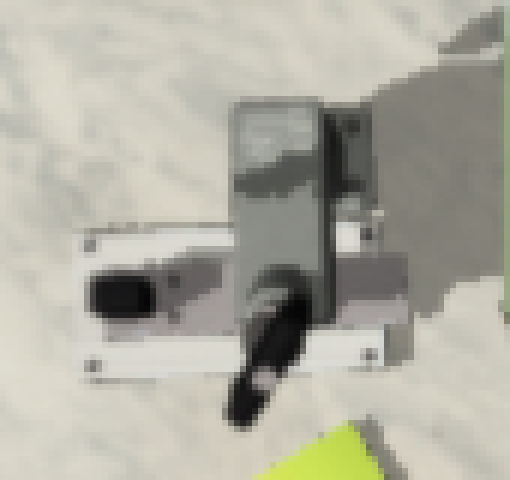

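```bash
cat >> h.py <<'E'
G=np.array([-48.8,0,157.5]); e1=np.array([c35,0,s35]); e2=np.array([0,1.,0]); n_=np.array([-s35,0,c35])
def peg(al,c=0,Rr=20,dz=-10,face=1,half=11):   # TCP pose with the peg's tool-z face clearance c behind arm at in-plane angle al
    a=np.radians(al); ph=np.arctan2(np.sin(a),np.cos(a)*c35); u=np.array([np.sin(ph),-np.cos(ph),0]); w=np.array([np.cos(ph),np.sin(ph),0])
    t=-np.sin(a)*e1+np.cos(a)*e2; off=min(13*(n_@u),-21*(n_@u))-8*abs(t@u)
    p=np.array([G[0],G[1],0])+w*Rr+u*(off-half-c); p[2]=G[2]+Rr*np.cos(a)*s35/np.hypot(np.cos(a)*c35,np.sin(a))+dz
    p=B[:3,:3]@p+B[:3,3]; zy=np.degrees(np.arctan2(*(B[:3,:3]@u)[1::-1]))+(0 if face>0 else 180)
    return p,(zy+90+180)%360-180   # tool y yaw = z yaw + 90 with x down
E
python3 - <<'E'
from h import *
C=cam("top"); a=lambda L:np.array(L)/6+[224.6,139.6]
print("blade end, bed coords",inbed(atz(a([[408,253],[408,325]]),C,22)).round(1).tolist(), "grip top",inbed(atz(a([[90,295],[155,295],[120,272],[120,318]]),C,62)).round(1).tolist())
for al in(146,120,90,60,30,20): print(al,peg(al))
p,y=peg(146,25); print(p,y); p[2]=230; plan(p,y)
E
```

```text
blade end, bed coords [[19.8, -58.7, 22.0], [-20.4, -57.0, 22.0]] grip top [[0.1, 111.0, 62.0], [-1.7, 75.6, 62.0], [11.8, 94.3, 62.0], [-13.2, 95.0, 62.0]]
146 (array([468.44985869, 139.27407151, 136.68920734]), np.float64(143.8311782400092))
120 (array([467.12405295, 151.97759748, 141.51273461]), np.float64(118.61123005386935))
90 (array([472.16139947, 164.71805219, 147.5       ]), np.float64(93.30000000000001))
60 (array([482.98717876, 173.94583854, 153.48726539]), np.float64(67.98876994613065))
30 (array([499.72323263, 176.52029549, 158.94669684]), np.float64(38.476737775201684))
20 (array([506.07269607, 174.73669767, 160.29771904]), np.float64(27.256803244548763))
[453.69569714 119.09203205 136.68920734] 143.8311782400092
t 10.4 pos [537.  343.3 273.6] yawy 3.32 J [28. 12. 76. -0. 92. 25.] F [-0.25 -0.23 -0.04] gap 42.6
delta [ 43.2 -96.3 218.9] turn -140.51112867023312 axes [[0.006, 0.998, 0.058], [-0.0, 0.058, -0.998], [-1.0, 0.005, 0.001]]
```

Emit:
{"name": "move_arm", "arguments": {"deltas": [[[0,-8,18],-10],[[5,-16,36],-20],[[10,-24,55],-30],[[15,-32,73],-40],[[20,-40,91],-50],[[25,-48,110],-60],[[30,-56,128],-70],[[35,-64,146],-80],[[40,-72,164],-90],[[43,-80,183],-100],[[43,-88,201],-110],[[43,-96,219],-120]], "jaw": -1}}

```text
time: 11.9
tool_pos: [452.5, 117.5, 227.8]
tcp_rot: [-70.1, 89.9, -36.5]
ft_force: [0.6, 0.2, 0.0]
finger_gap: -0.3
```

Run:
```python
from h import *
wing(); p,y=peg(146,20); print(p,y); plan(p,y)
```

```text
Traceback (most recent call last):
  File "h.py", line 32, in wing
    a=Q[h>np.percentile(h,60)-6]; k=np.c_[a@np.array([c35,0,s35]),a[:,1]].astype(np.float32)
          ~~~~~~~~~~~~~^^^^^^
IndexError: index -1 is out of bounds for axis 0 with size 0
```

```bash
cat >> h.py <<'E'
def rows(als,c=0,face=1,**k):
    s=r.sense(); M=T(s["tool_pos"],s["tcp_rot"]); y=M[:3,1]; a=np.degrees(np.arctan2(y[1],y[0])); o=[]
    for al in als:
        p,yy=peg(al,c,face=face,**k); d=M[:3,:3].T@(p-M[:3,3]); o.append([d.round(1).tolist(),round(float(-((yy-a+180)%360-180)),1)])
    print(o)
def ft(N=6):
    L=[]
    for i in range(N):
        r.snapshot("wrist"); s=r.sense(); L.append(np.r_[s["ft_force"],s["wrist_torque"]])
    m=np.mean(L,0); s=r.sense(); Mt=B[:3,:3]
    g=Mt@G+B[:3,3]; n=Mt@n_
    tau=n@(m[3:]+np.cross(s["tool_pos"]-g,m[:3]))
    tau2=n@np.cross(s["tool_pos"]+[0,0,20]-g,m[:3])
    print("t",round(s["time"],2),"pos",s["tool_pos"].round(1),"F",m[:3].round(2),"M",m[3:].round(3),"sd",np.std(L,0).round(2),"tau(with M, Nmm)",(n@(1000*m[3:]+np.cross(s["tool_pos"]-g,m[:3]))).round(1),"tau(F only)",tau2.round(1))
E
python3 - <<'E'
from h import *
p,y=peg(146,20); plan(p,y); ft(3); rows([146],20)
E
```

```text
t 11.95 pos [452.  115.9 227.8] yawy 124.16 J [   8.  -14.  106.   -0.   88. -116.] F [ 1.58 -0.62  0.65] gap -0.0
delta [91.1  3.6  7.9] turn -19.666641783980253 axes [[0.001, -0.562, 0.827], [-0.003, 0.827, 0.562], [-1.0, -0.003, -0.0]]
t 12.1 pos [453.4 118.6 228.8] F [-0.27 -0.2  -0.05] M [ 0.021 -0.028 -0.041] sd [0.09 0.21 0.5  0.01 0.02 0.  ] tau(with M, Nmm) -51.4 tau(F only) -9.0
[[[92.1, 2.3, 5.0], -20.8]]
```

Emit:
{"name": "move_arm", "arguments": {"deltas": [[[0,0,0],-10],[[20,1,0],-20.8],[[50,2,0],-20.8],[[80,2.3,0],-20.8],[[92,2.3,0],-20.8],[[92,2.3,0],-20.8]]}}

```text
time: 12.85
tool_pos: [451.8, 120.6, 136.0]
tcp_rot: [-84.3, 89.9, -30.6]
ft_force: [0.3, -0.2, 0.7]
finger_gap: 0.2
```

Run:
```python
from h import *
ft(3); rows([146],20);rows([146],0)
p,d=r.snapshot("scene")
cv2.imwrite("pics/s5.png",cv2.resize(p[150:250,190:330],(700,500),interpolation=3)[:,:,::-1])
```

```text
t 13.0 pos [453.4 120.7 138.2] F [-0.26  0.44 -0.26] M [-0.009  0.001  0.015] sd [0.13 0.1  0.65 0.02 0.02 0.01] tau(with M, Nmm) -12.8 tau(F only) -25.0
[[[1.5, -1.1, 3.9], -0.1]]
[[[1.6, -1.1, 23.9], -0.1]]
```

View pics/s5.png

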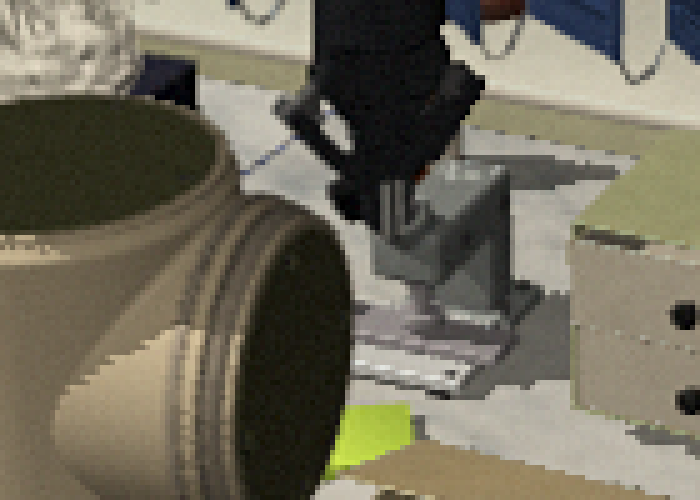

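Emit:
{"name": "move_arm", "arguments": {"deltas": [[[1.6,-1.1,10],0],[[1.6,-1.1,18],0],[[1.6,-1.1,22],0],[[1.6,-1.1,22],0]]}}

```text
time: 13.55
tool_pos: [467.5, 138.1, 136.7]
tcp_rot: [-56.8, 89.7, -3.0]
ft_force: [0.8, 0.3, -0.3]
finger_gap: 0.3
```

Run:
```python
from h import *
ft(3); rows([146,138,130,122,114,106,98])
```

```text
t 13.7 pos [467.2 137.7 136.6] F [ 0.19 -0.1  -0.34] M [-0.017 -0.005  0.001] sd [0.76 0.31 0.11 0.04 0.02 0.01] tau(with M, Nmm) 14.8 tau(F only) 2.7
[[[-0.1, -0.0, 2.0], -0.1], [[-1.4, 3.1, 4.5], 8.2], [[-2.9, 5.8, 7.5], 16.0], [[-4.5, 8.0, 10.6], 23.4], [[-6.1, 9.7, 14.0], 30.4], [[-7.7, 10.9, 17.5], 37.3], [[-9.3, 11.7, 21.1], 43.9]]
```

Emit:
{"name": "move_arm", "arguments": {"deltas": [[[-0.1,0,2],0],[[-0.7,1.6,3.2],4],[[-1.4,3.1,4.5],8.2],[[-2.2,4.5,6],12],[[-2.9,5.8,7.5],16],[[-3.7,7,9],20],[[-4.5,8,10.6],23.4],[[-5.3,8.9,12.3],27],[[-6.1,9.7,14],30.4]]}}

```text
time: 14.82
tool_pos: [466.3, 154.1, 141.6]
tcp_rot: [-59.1, 89.8, -35.8]
ft_force: [-3.1, -2.8, -2.4]
finger_gap: -0.0
```

Run:
```python
from h import *
ft(5); rows([114,110,106,102,98,94])
```

```text
t 15.07 pos [466.7 154.5 142. ] F [-4.06 -0.99 -2.65] M [-0.115  0.58  -0.002] sd [0.8  0.22 0.26 0.03 0.09 0.01] tau(with M, Nmm) 120.5 tau(F only) 66.7
[[[-0.7, -0.1, 0.9], 0.1], [[-1.5, 1.3, 2.1], 3.5], [[-2.3, 2.7, 3.3], 6.9], [[-3.1, 3.9, 4.7], 10.3], [[-3.9, 5.1, 6.0], 13.6], [[-4.7, 6.2, 7.5], 16.9]]
```

Emit:
{"name": "move_arm", "arguments": {"deltas": [[[-1.5,1.3,2.1],3.5],[[-2.3,2.7,3.3],6.9],[[-3.1,3.9,4.7],10.3],[[-3.9,5.1,6.0],13.6],[[-3.9,5.1,6.0],13.6]]}}

```text
time: 15.7
tool_pos: [469.9, 161.7, 145.6]
tcp_rot: [-22.8, 89.8, -12.9]
ft_force: [-3.7, 0.6, -1.8]
finger_gap: -0.3
```

Run:
```python
from h import *
ft(4); rows([98,94,90,86,82])
```

```text
t 15.9 pos [469.9 161.7 145.7] F [-4.17  0.68 -3.04] M [ 0.126  0.664 -0.013] sd [0.17 0.65 0.35 0.02 0.02 0.03] tau(with M, Nmm) -43.7 tau(F only) 71.1
[[[-0.2, -0.1, 0.3], 0.1], [[-1.0, 1.3, 1.5], 3.3], [[-1.8, 2.6, 2.7], 6.6], [[-2.6, 3.8, 4.1], 9.9], [[-3.4, 5.0, 5.5], 13.2]]
```

Emit:
{"name": "move_arm", "arguments": {"deltas": [[[-1.0,1.3,1.5],3.3],[[-1.8,2.6,2.7],6.6],[[-2.6,3.8,4.1],9.9],[[-3.4,5.0,5.5],13.2],[[-3.4,5.0,5.5],13.2]]}}

```text
time: 16.52
tool_pos: [474.9, 167.6, 149.4]
tcp_rot: [-3.5, 89.8, -6.7]
ft_force: [-2.8, -1.1, -1.9]
finger_gap: 0.2
```

Run:
```python
from h import *
ft(4); rows([82,78,74,70,66])
```

```text
t 16.73 pos [474.8 167.6 149.4] F [-2.85 -0.58 -1.12] M [-0.01   0.4   -0.013] sd [0.91 0.42 0.34 0.01 0.02 0.02] tau(with M, Nmm) 59.6 tau(F only) 72.9
[[[0.3, -0.0, -0.3], 0.1], [[-0.5, 1.4, 0.9], 3.4], [[-1.3, 2.7, 2.3], 6.7], [[-2.1, 4.0, 3.7], 10.1], [[-2.9, 5.2, 5.3], 13.5]]
```

Emit:
{"name": "move_arm", "arguments": {"deltas": [[[-0.5,1.4,0.9],3.4],[[-1.3,2.7,2.3],6.7],[[-2.1,4.0,3.7],10.1],[[-2.9,5.2,5.3],13.5],[[-2.9,5.2,5.3],13.5]]}}

```text
time: 17.35
tool_pos: [480.6, 172.5, 152.5]
tcp_rot: [12.5, 89.8, -4.2]
ft_force: [-2.7, -1.0, 0.2]
finger_gap: 0.3
```

Run:
```python
from h import *
ft(4); rows([66,62,58,54,50])
```

```text
t 17.55 pos [480.5 172.5 152.5] F [-3.1  -0.07 -0.6 ] M [-0.018  0.481 -0.047] sd [0.42 0.84 0.4  0.02 0.05 0.03] tau(with M, Nmm) 33.2 tau(F only) 78.1
[[[0.2, -0.1, -0.2], 0.1], [[-0.6, 1.4, 1.2], 3.6], [[-1.3, 2.8, 2.7], 7.2], [[-2.1, 4.1, 4.3], 10.8], [[-2.9, 5.3, 6.1], 14.6]]
```

Emit:
{"name": "move_arm", "arguments": {"deltas": [[[-0.6,1.4,1.2],3.6],[[-1.3,2.8,2.7],7.2],[[-2.1,4.1,4.3],10.8],[[-2.9,5.3,6.1],14.6],[[-2.9,5.3,6.1],14.6]]}}

```text
time: 18.18
tool_pos: [488.2, 175.9, 155.6]
tcp_rot: [31.4, 89.7, 0.2]
ft_force: [-2.4, -0.1, -0.0]
finger_gap: 0.0
```

Run:
```python
from h import *
ft(5); rows([50,46,42,38,34])
```

```text
t 18.43 pos [488.1 175.9 155.6] F [-2.36  0.62 -0.26] M [ 0.104  0.363 -0.019] sd [0.38 0.33 0.36 0.02 0.03 0.01] tau(with M, Nmm) -30.7 tau(F only) 64.5
[[[0.2, -0.1, -0.1], 0.0], [[-0.6, 1.5, 1.5], 3.9], [[-1.3, 2.9, 3.3], 7.8], [[-2.0, 4.3, 5.2], 11.9], [[-2.6, 5.5, 7.4], 16.0]]
```

Emit:
{"name": "move_arm", "arguments": {"deltas": [[[-0.6,1.5,1.5],3.9],[[-1.3,2.9,3.3],7.8],[[-2.0,4.3,5.2],11.9],[[-2.6,5.5,7.4],16.0],[[-2.6,5.5,7.4],16.0]]}}

```text
time: 19.05
tool_pos: [497.5, 176.8, 158.4]
tcp_rot: [47.7, 89.7, 0.5]
ft_force: [-1.6, 1.4, 0.3]
finger_gap: 0.2
```

Run:
```python
from h import *
ft(5); rows([34,30,26,22,18])
```

```text
t 19.3 pos [497.3 176.7 158.3] F [-1.18  1.04 -0.07] M [ 0.14   0.182 -0.001] sd [0.46 0.41 0.61 0.03 0.02 0.01] tau(with M, Nmm) -56.3 tau(F only) 43.0
[[[0.0, -0.1, -0.1], 0.1], [[-0.6, 1.6, 1.8], 4.4], [[-1.2, 3.1, 3.9], 8.8], [[-1.7, 4.4, 6.2], 13.3], [[-2.1, 5.6, 8.7], 17.9]]
```

Emit:
{"name": "move_arm", "arguments": {"deltas": [[[-0.6,1.6,1.8],4.4],[[-1.2,3.1,3.9],8.8],[[-1.7,4.4,6.2],13.3],[[-2.1,5.6,8.7],17.9],[[-2.1,5.6,8.7],17.9]]}}

```text
time: 19.92
tool_pos: [507.6, 174.1, 160.6]
tcp_rot: [65.1, 89.7, 0.1]
ft_force: [-0.9, 0.6, -0.6]
finger_gap: 0.3
```

Run:
```python
from h import *
ft(5); rows([18,14,10,6,2])
```

```text
t 20.18 pos [507.4 174.2 160.6] F [-0.41  0.52  0.43] M [0.094 0.076 0.002] sd [0.25 0.34 0.73 0.04 0.02 0.03] tau(with M, Nmm) -47.3 tau(F only) 13.8
[[[0.1, -0.1, -0.1], 0.1], [[-0.3, 1.6, 2.2], 4.8], [[-0.6, 3.0, 4.6], 9.6], [[-0.8, 4.2, 7.2], 14.4], [[-0.8, 5.1, 9.9], 19.3]]
```

Emit:
{"name": "move_arm", "arguments": {"deltas": [[[0,0,-12],0],[[-30,0,-12],0],[[-80,0,-12],0],[[-110,0,20],0],[[-110,0,60],0],[[-110,0,60],0]]}}

```text
time: 20.92
tool_pos: [533.0, 118.4, 271.2]
tcp_rot: [60.9, 89.6, -4.2]
ft_force: [-0.0, 1.5, 0.9]
finger_gap: -0.0
```

```bash
cat >> h.py <<'E'
def wingw(name=None):
    s=r.sense(); p,d=r.snapshot("wrist"); P=inbed(cloud(d,cam("wrist",s)))
    if name: cv2.imwrite(name,p[:,:,::-1]); np.savez("last.npz",p=p,d=d)
    m=(p.max(2)<70)&(d>0)&(P[...,2]>125)&(P[...,2]<200)&(abs(P[...,0]+45)<50)&(abs(P[...,1])<50)
    Q=P[m]; h=Q@n_; hm=np.percentile(h,70); a=Q[abs(h-hm)<4]; k=np.c_[a@e1,a[:,1]].astype(np.float32)
    R=cv2.minAreaRect(k); w,v=np.linalg.eigh(np.cov(k.T)); v=v[:,1]*np.sign(v[0,1])
    print("t",round(s["time"],2),len(a),"h",hm.round(1),"centre",np.round(R[0],1),"size",np.round(R[1],1),"ang",round(R[2],1),"pca",np.degrees(np.arctan2(v[1],v[0])).round(1))
E
python3 - <<'E'
from h import *
wingw("pics/w6.png")
E
```

```text
t 20.93 1377 h 170.9 centre [48.5  3.7] size [66.4 15.3] ang 10.2 pca 10.6
```

View pics/w6.png

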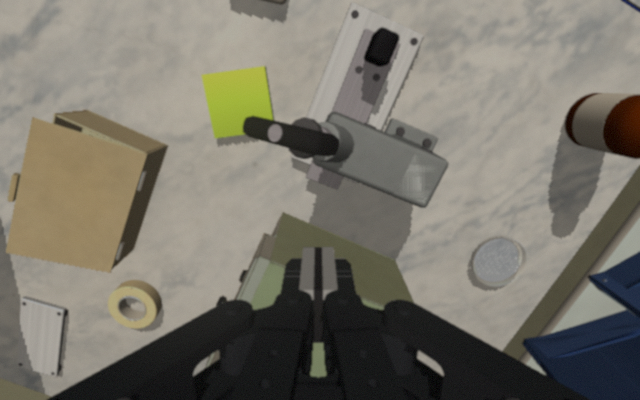

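```bash
sed -i 's/^G=np.array(.*157.5\]);/G=np.array([-49.8,2,157.4]);/' h.py
python3 - <<'E'
from h import *
p,y=peg(190.4,20,face=-1); print(p,y); plan(p,y)
print([ (a,peg(a,0,face=-1)) for a in (190,180,160,120)])
E
```

```text
[489.34403368 102.66698907 133.7346511 ] 15.928786484910233
t 20.98 pos [532.3 119.5 270.7] yawy 24.95 J [  7.  -2.  91.  -0.  91. -18.] F [-0.2   0.02  0.39] gap -0.0
delta [136.7 -46.8  -3.2] turn 9.024170989953205 axes [[0.006, 0.907, 0.422], [0.0, 0.422, -0.907], [-1.0, 0.005, 0.002]]
[(190, (array([483.610427  , 122.10240335, 133.7094336 ]), np.float64(15.447871569853874))), (180, (array([478.29432966, 128.01022004, 133.39584924]), np.float64(3.2999999999999545))), (160, (array([470.76015338, 134.7796969 , 134.60228096]), np.float64(-20.65680324454877))), (120, (array([466.01058307, 153.91671709, 141.41273461]), np.float64(-61.38876994613065)))]
```

Emit:
{"name": "move_arm", "arguments": {"deltas": [[[0,-20,-1],5],[[10,-46.8,-3.2],9],[[60,-46.8,-3.2],9],[[110,-46.8,-3.2],9],[[134,-46.8,-3.2],9],[[136.7,-46.8,-3.2],9],[[136.7,-46.8,-3.2],9]]}}

```text
time: 21.85
tool_pos: [489.6, 103.4, 134.7]
tcp_rot: [77.9, 89.6, 3.9]
ft_force: [0.1, -0.1, -0.1]
finger_gap: 0.0
```

```bash
sed -i 's/print("t",round(s\["time"\],2),"pos",s\["tool_pos"\].round(1),"F",m/print("t",round(s["time"],2),"pos",s["tool_pos"].round(1),"first",L[0].round(2) if N else "","F",m/' h.py
cat >> h.py <<'E'
def now():
    s=r.sense(); F=s["ft_force"]; M=s["wrist_torque"]; f=np.array([-M[1]/.145,M[0]/.145,F[2]])
    g=B[:3,:3]@G+B[:3,3]; n=B[:3,:3]@n_; c=s["tool_pos"]+[0,0,15]
    print("t",round(s["time"],2),"pos",s["tool_pos"].round(1),"F",F.round(2),"M",M.round(3),"fM",f.round(2),"tauF",(n@np.cross(c-g,F)).round(1),"tauM",(n@np.cross(c-g,f)).round(1))
E
python3 - <<'E'
from h import *
now(); rows([190.4],8,-1); rows([190.4,186,182,178,174,170],0,-1)
E
```

```text
t 21.85 pos [489.6 103.4 134.7] F [ 0.09 -0.08 -0.07] M [ 0.02   0.01  -0.027] fM [-0.07  0.14 -0.07] tauF 2.6 tauM -5.8
[[[0.9, -0.4, -11.3], 0.1]]
[[[0.9, -0.4, -19.3], 0.1], [[1.1, -2.2, -22.3], 5.4], [[1.2, -3.5, -25.2], 10.3], [[1.2, -4.7, -27.4], 15.1], [[1.1, -6.0, -29.0], 20.0], [[0.9, -7.1, -30.6], 24.9]]
```

Emit:
{"name": "move_arm", "arguments": {"deltas": [[[0.9,-0.4,-10],0],[[0.9,-0.4,-17],0.1],[[0.9,-0.4,-19.3],0.1],[[1,-1.3,-20.8],2.7],[[1.1,-2.2,-22.3],5.4],[[1.2,-2.9,-23.8],7.8],[[1.2,-3.5,-25.2],10.3]]}}

```text
time: 22.72
tool_pos: [479.5, 126.3, 133.5]
tcp_rot: [80.3, 89.6, -4.1]
ft_force: [1.4, -2.7, -2.3]
finger_gap: 0.3
```

Run:
```python
from h import *
now(); rows([186,182,180,178,176,174,172,170],0,-1)
```

```text
t 22.73 pos [479.5 126.3 133.5] F [ 1.35 -2.71 -2.27] M [-0.428 -0.197  0.05 ] fM [ 1.36 -2.95 -2.27] tauF 50.6 tauM 55.5
[[[0.0, 1.6, 2.2], -5.0], [[0.1, -0.2, -0.4], -0.1], [[0.1, -1.0, -1.8], 2.3], [[0.1, -1.8, -2.4], 4.8], [[0.0, -2.5, -3.0], 7.2], [[-0.0, -3.3, -3.7], 9.6], [[-0.1, -4.0, -4.4], 12.0], [[-0.3, -4.7, -5.1], 14.5]]
```

Emit:
{"name": "move_arm", "arguments": {"deltas": [[[0.1,-1.0,-1.8],2.3],[[0.1,-1.8,-2.4],4.8],[[0,-2.5,-3],7.2],[[0,-3.3,-3.7],9.6],[[-0.1,-4,-4.4],12],[[-0.3,-4.7,-5.1],14.5]]}}

```text
time: 23.48
tool_pos: [474.3, 130.1, 133.6]
tcp_rot: [82.4, 89.6, -16.6]
ft_force: [0.9, -3.7, -2.9]
finger_gap: -0.4
```

Run:
```python
from h import *
now(); rows([170,168,166,164,162,160,158],0,-1)
```

```text
t 23.48 pos [474.3 130.1 133.6] F [ 0.92 -3.73 -2.91] M [-0.703 -0.224 -0.046] fM [ 1.54 -4.85 -2.91] tauF 74.7 tauM 110.7
[[[-0.1, -0.2, -0.8], -0.1], [[-0.3, -1.0, -1.4], 2.3], [[-0.4, -1.9, -2.0], 4.6], [[-0.6, -2.7, -2.6], 7.0], [[-0.8, -3.5, -3.3], 9.4], [[-1.1, -4.2, -4.1], 11.7], [[-1.3, -5.0, -4.8], 14.0]]
```

Emit:
{"name": "move_arm", "arguments": {"deltas": [[[-0.3,-1,-1.4],2.3],[[-0.4,-1.9,-2.0],4.6],[[-0.6,-2.7,-2.6],7.0]]}}

```text
time: 23.85
tool_pos: [471.9, 132.2, 133.9]
tcp_rot: [76.1, 89.6, -30.0]
ft_force: [0.7, -5.1, -2.8]
finger_gap: -0.3
```

Run:
```python
from h import *
now(); rows([164,162,160,158,156,154],0,-1)
```

```text
t 23.85 pos [471.9 132.2 133.9] F [ 0.7  -5.1  -2.79] M [-0.715 -0.136 -0.061] fM [ 0.94 -4.93 -2.79] tauF 116.5 tauM 115.5
[[[-0.3, -0.1, -0.9], -0.1], [[-0.5, -1.0, -1.5], 2.3], [[-0.8, -1.8, -2.1], 4.6], [[-1.0, -2.6, -2.8], 6.9], [[-1.3, -3.4, -3.5], 9.1], [[-1.5, -4.2, -4.2], 11.4]]
```

Emit:
{"name": "move_arm", "arguments": {"deltas": [[[0,0,12],0],[[-20,0,20],0],[[-70,0,20],0],[[-125,0,20],0],[[-125,0,20],0]]}}

```text
time: 24.48
tool_pos: [468.1, 113.4, 264.9]
tcp_rot: [97.5, 89.0, -8.5]
ft_force: [0.7, -1.1, -0.8]
finger_gap: -0.1
```

Run:
```python
from h import *
try: wing()
except Exception as e: print("no wing")
p=(B@np.array([8,65,260,1]))[:3]; print(p); plan(p,3.3)
```

```text
no wing
[551.24507278 214.3527303  260.        ]
t 24.52 pos [466.9 113.2 261.8] yawy -16.04 J [  8. -13. 102.  -0.  90.  24.] F [ 0.14  0.49 -1.55] gap -0.1
delta [   2.5   53.1 -120.5] turn -19.3374493613442 axes [[0.012, 0.961, -0.276], [-0.003, -0.276, -0.961], [-1.0, 0.013, -0.0]]
```

Emit:
{"name": "move_arm", "arguments": {"deltas": [[[2,20,-45],-8],[[2,40,-90],-16],[[2.5,53,-120],-19.3],[[45,53,-120.5],-19.3],[[100,53,-120.5],-19.3],[[100,53,-120.5],-19.3]]}}

```text
time: 25.28
tool_pos: [547.6, 212.4, 155.4]
tcp_rot: [-6.4, 89.6, -93.1]
ft_force: [-0.3, 0.4, -0.3]
finger_gap: 0.0
```

Run:
```python
from h import *
try: wing()
except Exception as e: print("no wing")
p=(B@np.array([8,65,40,1]))[:3]; print(p); plan(p,3.3)
q,e=r.snapshot("wrist"); cv2.imwrite("pics/w7.png",q[:,:,::-1]); np.savez("w7.npz",p=q,d=e)
```

```text
n 77 face h 170.3 centre e1,e2 (50.67113494873047, -0.0711355209350586) size (14.80344295501709, 63.96092224121094) rect ang 83.33441925048828 pca ang -10.8 mean [56.71936    -0.16471338]
[551.24507278 214.3527303   40.        ]
t 25.32 pos [549.8 213.1 159.5] yawy 3.28 J [16.  8. 92. -0. 80. 13.] F [ 0.45 -0.05  0.99] gap -0.1
delta [119.5   0.9  -1.8] turn -0.020284522528697835 axes [[0.005, 0.998, 0.057], [-0.005, 0.057, -0.998], [-1.0, 0.005, 0.005]]
```

View pics/w7.png

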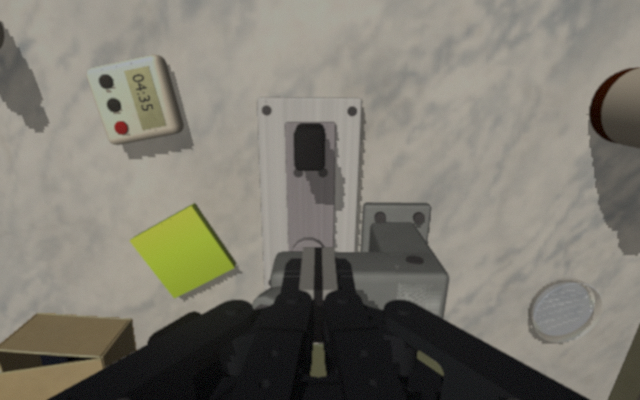

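Run:
```python
from h import *
s=r.sense(); C=cam("wrist",s)
print(inbed(atz([[257,98],[363,98]],C,14)).round(1).tolist(),inbed(atz([[285,122],[336,122]],C,22)).round(1).tolist())
print(inbed(atz([[294,170],[325,170],[295,127],[324,127]],C,[22,22,62,62])).round(1).tolist())
```

```text
[[-38.4, 132.9, 14.0], [45.8, 132.7, 14.0]] [[-16.1, 114.8, 22.0], [24.1, 114.7, 22.0]]
[[-9.8, 76.0, 22.0], [15.6, 76.0, 22.0], [-6.1, 115.4, 62.0], [13.5, 115.4, 62.0]]
```

Emit:
{"name": "move_arm", "arguments": {"deltas": [[[50,0.9,-1],0],[[95,0.9,-1],0],[[117,0.9,-1],0],[[119,0.9,-1],0],[[119,0.9,-1],0]]}}

```text
time: 26.0
tool_pos: [556.0, 214.8, 46.6]
tcp_rot: [77.6, 89.2, -9.2]
ft_force: [0.1, 0.2, 0.9]
finger_gap: 0.3
```

Run:
```python
from h import *
now(); s=r.sense(); print(inbed(s["tool_pos"]))
```

```text
t 26.0 pos [556.  214.8  46.6] F [0.13 0.22 0.88] M [0.035 0.01  0.012] fM [-0.07  0.24  0.88] tauF -40.0 tauM -29.8
[12.79685624 65.21836752 46.58480257]
```

Emit:
{"name": "move_arm", "arguments": {"deltas": [[[10,-4,-2],0],[[10,-4,-4],0],[[10,-4,-4],0]]}}

```text
time: 26.38
tool_pos: [552.0, 218.9, 36.9]
tcp_rot: [78.4, 89.1, -8.4]
ft_force: [0.4, 0.4, -0.2]
finger_gap: -0.1
```

Run:
```python
from h import *
now(); s=r.sense(); print(inbed(s["tool_pos"]))
```

```text
t 26.38 pos [552.  218.9  36.9] F [ 0.38  0.38 -0.23] M [ 0.021  0.012 -0.05 ] fM [-0.08  0.14 -0.23] tauF -17.6 tauM 11.4
[ 9.05533945 69.46724105 36.90326684]
```

Emit:
{"name": "move_arm", "arguments": {"deltas": [[[0,0,-0.5],0],[[0,0,-1],0],[[0,0,-1.5],0]]}}

```text
time: 26.75
tool_pos: [551.9, 220.4, 36.9]
tcp_rot: [78.2, 89.1, -8.5]
ft_force: [0.3, 0.1, -0.3]
finger_gap: 0.2
```

Run:
```python
from h import *
now(); s=r.sense(); print(inbed(s["tool_pos"]))
```

```text
t 26.75 pos [551.9 220.4  36.9] F [ 0.34  0.13 -0.3 ] M [ 0.034 -0.032 -0.017] fM [ 0.22  0.24 -0.3 ] tauF -8.9 tauM -4.0
[ 9.04134601 70.95710226 36.87571502]
```

Emit:
{"name": "move_arm", "arguments": {"deltas": [[[0,0,-0.5],0],[[0,0,-1],0],[[0,0,-1.5],0]]}}

```text
time: 27.12
tool_pos: [551.9, 221.7, 36.9]
tcp_rot: [77.0, 89.1, -9.7]
ft_force: [0.8, -2.6, 0.4]
finger_gap: -0.3
```

Run:
```python
from h import *
now(); s=r.sense(); print(inbed(s["tool_pos"]))
```

```text
t 27.12 pos [551.9 221.7  36.9] F [ 0.83 -2.64  0.41] M [-0.348 -0.025  0.037] fM [ 0.17 -2.4   0.41] tauF -22.3 tauM 11.2
[ 9.03434218 72.33388805 36.87421478]
```

Emit:
{"name": "move_arm", "arguments": {"deltas": [[[0,0,-0.3],0],[[0,0,-0.6],0]]}}

```text
time: 27.38
tool_pos: [551.9, 221.9, 36.9]
tcp_rot: [74.2, 89.1, -12.6]
ft_force: [-0.8, -4.2, 1.3]
finger_gap: -0.3
```

Run:
```python
from h import *
now(); s=r.sense(); print(inbed(s["tool_pos"]))
```

```text
t 27.38 pos [551.9 221.9  36.9] F [-0.82 -4.19  1.31] M [-0.556  0.025  0.017] fM [-0.17 -3.83  1.31] tauF 59.4 tauM 17.0
[ 9.06283147 72.45898575 36.87369358]
```

Emit:
{"name": "move_arm", "arguments": {"deltas": [[[0,0,-0.4],0],[[0,0,-0.8],0]]}}

```text
time: 27.62
tool_pos: [551.9, 222.4, 36.9]
tcp_rot: [73.0, 89.1, -13.7]
ft_force: [-1.0, -2.6, 1.2]
finger_gap: -0.1
```

Run:
```python
from h import *
now(); s=r.sense(); print(inbed(s["tool_pos"]))
```

```text
t 27.62 pos [551.9 222.4  36.9] F [-0.96 -2.65  1.17] M [-0.641  0.02   0.01 ] fM [-0.14 -4.42  1.17] tauF 48.7 tauM 29.5
[ 9.08598436 73.00868855 36.86016241]
```

Emit:
{"name": "move_arm", "arguments": {"deltas": [[[0,0,-0.4],0],[[0,0,-0.8],0]]}}

```text
time: 27.88
tool_pos: [551.8, 223.2, 36.9]
tcp_rot: [73.2, 89.1, -13.5]
ft_force: [-0.2, -3.8, 0.7]
finger_gap: 0.1
```

Run:
```python
from h import *
now(); s=r.sense(); print(inbed(s["tool_pos"]))
```

```text
t 27.88 pos [551.8 223.2  36.9] F [-0.21 -3.77  0.66] M [-0.615  0.027 -0.019] fM [-0.19 -4.24  0.66] tauF 43.6 tauM 49.9
[ 9.10552555 73.81000159 36.87467724]
```

Emit:
{"name": "move_arm", "arguments": {"deltas": [[[0,0,-0.4],0]]}}

```text
time: 28.0
tool_pos: [551.8, 223.6, 36.9]
tcp_rot: [73.1, 89.1, -13.7]
ft_force: [0.1, -4.5, 1.1]
finger_gap: 0.1
```

Emit:
{"name": "move_arm", "arguments": {"deltas": [[[0,0,-0.6],0]]}}

```text
time: 28.12
tool_pos: [551.8, 224.3, 36.9]
tcp_rot: [72.9, 89.1, -13.8]
ft_force: [0.2, -3.6, 1.3]
finger_gap: 0.0
```

Emit:
{"name": "move_arm", "arguments": {"deltas": [[[0,0,-0.6],0]]}}

```text
time: 28.25
tool_pos: [551.8, 224.9, 36.9]
tcp_rot: [72.9, 89.1, -13.8]
ft_force: [-0.6, -3.9, 1.3]
finger_gap: -0.1
```

Emit:
{"name": "move_arm", "arguments": {"deltas": [[[0,0,-0.6],0]]}}

```text
time: 28.38
tool_pos: [551.7, 225.6, 36.9]
tcp_rot: [73.1, 89.1, -13.6]
ft_force: [-0.3, -4.6, 1.0]
finger_gap: 0.0
```

Run:
```python
from h import *
now(); s=r.sense(); print(inbed(s["tool_pos"])); ft(6)
```

```text
t 28.38 pos [551.7 225.6  36.9] F [-0.3  -4.56  0.99] M [-0.591  0.077 -0.017] fM [-0.53 -4.07  0.99] tauF 47.1 tauM 53.6
[ 9.14694198 76.17992362 36.88551902]
t 28.68 pos [551.7 225.6  36.9] first [-0.27 -3.94  0.71 -0.59 -0.01  0.02] F [ 0.04 -3.1   0.93] M [-0.483  0.01  -0.002] sd [0.24 0.54 0.31 0.05 0.02 0.02] tau(with M, Nmm) 307.4 tau(F only) -2.3
```

Emit:
{"name": "move_arm", "arguments": {"deltas": [[[0,0,4],0],[[0,0,8],0],[[-40,0,8],0],[[-95,0,8],0],[[-123,0,8],0],[[-123,0,8],0]]}}

```text
time: 29.42
tool_pos: [552.4, 218.7, 163.7]
tcp_rot: [83.2, 88.8, -3.5]
ft_force: [0.5, 0.0, -0.4]
finger_gap: 0.0
```

Run:
```python
from h import *
s=r.sense(); q,e=r.snapshot("wrist"); np.savez("w8.npz",p=q,d=e)
cv2.imwrite("pics/w8.png",q[60:300,180:500,::-1]); print(s["tool_pos"])
```

```text
[552.4450321  218.72749601 163.67920673]
```

View pics/w8.png

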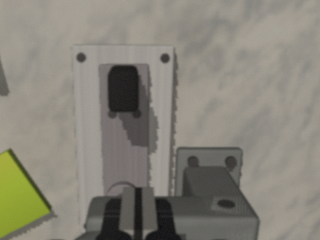

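Run:
```python
from h import *
s=r.sense(); C=cam("wrist",s)
print(inbed(atz([[252,105],[354,105]],C,14)).round(1).tolist(),inbed(atz([[279,124],[330,124]],C,22)).round(1).tolist())
```

```text
[[-41.8, 132.3, 14.0], [39.2, 132.1, 14.0]] [[-20.2, 118.2, 22.0], [19.8, 118.1, 22.0]]
```

Emit:
{"name": "move_arm", "arguments": {"deltas": [[[-40,0,0],0],[[-80,0,-20],0],[[-110,0,-60],0],[[-110,0,-100],0],[[-110,0,-130],0],[[-110,0,-130],0]]}}

```text
time: 30.22
tool_pos: [540.5, 349.9, 268.0]
tcp_rot: [72.2, 89.2, -14.4]
ft_force: [0.6, -1.2, 0.0]
finger_gap: -0.5
```

Run:
```python
from h import *
wing(); p,d=r.snapshot("top"); cv2.imwrite("pics/t9.png",cv2.resize(p[140:280,200:440],None,fx=3.3,fy=3.3,interpolation=3)[:,:,::-1])
```

```text
n 75 face h 170.6 centre e1,e2 (50.00196075439453, 0.2513389587402344) size (14.870098114013672, 65.3105239868164) rect ang 82.93618774414062 pca ang -11.0 mean [56.841816   -0.17951731]
```

View pics/t9.png

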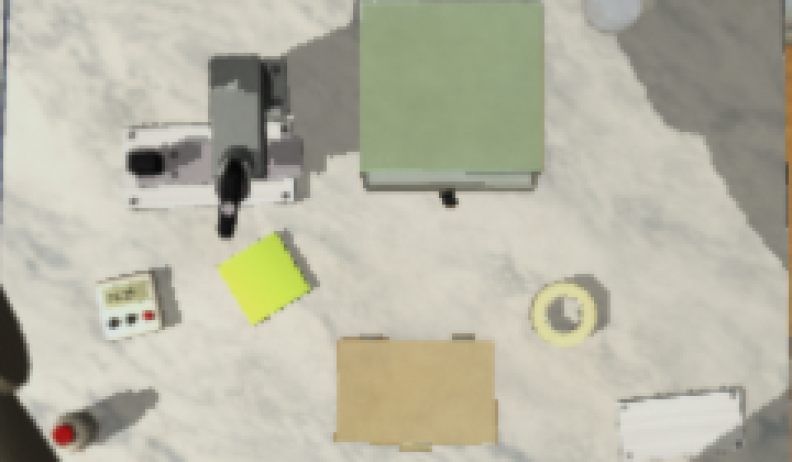

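```bash
python3 -c "
from bench import r
print(r.hand_in(), r.sense()['time'])"
```

```text
the job is handed in; nothing more can be done
the job is handed in; nothing more can be done
```

The gauge is in the gap, flat on the bed, and let go. The knob has been tightened until the gauge drags, and the job was handed in at about 30 s.

- **Turning the knob:** The interface has no way to tilt the tool, so I did not grip the wing along the spindle. I turned the knob clockwise, about 155° in all, by pushing the wing with the shut fingers, in two strokes on alternate ends of the wing.
- **Drag:** I checked it by pushing the gauge's grip outward with the shut fingers. It slid at about 3.9 N on average, with single noisy readings from 2.6 to 4.6 N.
- **Clamping:** The knob was never turned back, so the pinch should never have been above its final value, near 13 N.
- **Position:** The gauge first sat about 3 mm too far in, and the drag check slid it back out by about that much. In the last wrist picture the middle of the blade is about 1 mm along the blade, and under 2 mm sideways, from the foot's axis.
- **Last look:** The wing still stands where I left it and the robot is clear. The timer, note block and tape roll look undisturbed. The beaker was partly outside that crop, but the arm never went near it.

One check was not usable. The knob torque read while the arm was standing still was too low, because the contact force relaxes. The readings taken while moving were noisy, reaching 115 N mm against about 70 when running free. I therefore relied on the measured slide force.

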